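Store the lemon and snap the food box shut

ROBOT

A 6-joint arm with a two-finger parallel gripper is mounted at the origin on a cart in front of the work surface, level with it; the furniture and walls round the work are solid. World frame = base frame: x ahead of the robot, y to its left, z up, the work surface at z = 0. Lengths are in m, angles in degrees, forces in N, time in s.
With the tool pointing down it reaches from about 0.275 to 0.75 m from the base axis. Payload 10.2 kg.
Tool frame: the origin (TCP) lies between the finger pads; the fingertips stand tcp_to_tips ahead of it and the grasp point (between the pads) lies 5 mm behind it (tcp_to_tips is the distance from the TCP to the fingertips, in m); z points along the fingers, y is the line along which they close (so a half turn about z gives the same grasp; the last joint's range is limited). The gripper opens to 85 mm and grips with 20 to 120 N. Pads are 22 mm wide; open, the fingers measure 114 mm over their backs; the gripper's body (76 mm by 85 mm) begins 54 mm behind the grasp point. The pads swing forward as they close: fully open they stand 13 mm farther back than shut.
Start: joints at [54.236, 17.928, 85.812, -0, 76.261, -12.8], TCP at [0.205, 0.483, 0.245] pointing down, gripper open.
Joint ranges: [-168.41, 168.41], [-55.51, 124.54], [10.69, 146.95], [-70.63, 250.63], [1, 178], [-165.06, 165.06]. Speed limits (degrees/s): [136.94, 136.94, 172.46, 180, 180, 180].

INTERFACE

Orientations are given as [roll, pitch, yaw] about the fixed x, y, z axes, in that order (R = Rz(yaw) Ry(pitch) Rx(roll)).
In Python, from rig import * gives the robot as it stands.
- The arm moves only by the tool servo_tool, never from a script. Its argument "deltas" is a list of rows, each an object of numbers: "x", "y", "z": the shift along the tool's x, y, z in mm; "roll": the turn about the tool's z in rad; "grip": the opening in per cent of the stroke, from 0 (shut) to 100 (fully open). In form: [{"x": .., "y": .., "z": .., "roll": .., "grip": ..}, ...]. A call has 1 to 20 rows; each row shifts and turns the commanded pose from where the row before left it, along the tool's axes as they then stand; what a row does not reach is not made up. A row lasts 1/12 s, in which the tool goes at most 41.7 mm and 7.16 degrees, less where a joint would pass 70% of its speed; a pose out of reach is approached as far as the arm can. A call with a gripper value outside its range is refused whole. The fingers move at their own pace and stop on an object; "force" is the grip in N (left out, the last holds). Time passes only in rows, so rows that do not move let the fingers close. It gives the time, the measured TCP pose, the force, the opening and the grip force at its end, in the units of the state.
- get_obs(): the state, without advancing time (a new reading comes with each control period).
- grab_frame(name): name is "scene" or "top" or "wrist"; returns the picture (384x512x3 uint8, red, green, blue); there is no depth.
- get_calibration(name): a dict with "fovy" (degrees; the focal length in pixels is half the picture's height over the tangent of half this angle, whatever the lens; pixels are square), "cx", "cy" (the principal point, pixels), "dist" ([k1, k2, p1, p2, k3] as OpenCV has them; the pictures are not rectified), "R" (3x3) and "t" (3): a world point X has camera coordinates R X + t; the wrist camera has in their place "mount" (4x4, takes a point from camera to tool coordinates, whose origin is the TCP and whose axes are the flange's). Camera axes: x right, y down, z forward; pixel columns grow to the right and rows downward; lengths in m; the calibration is good to about 2 mm. A picture is of the moment at which its call begins: read the wrist's pose just before it. get_calibration takes no time and is no camera call.
- job_done(): hands the job in; it is judged then, once.
The state is a dict: "t": time; "qpos": joint angles; "joint_velocities": joint speeds; "effort": joint torques, N m; "tool_pos": TCP position; "tcp_rot": TCP orientation; "ft_force": force on the tool from outside, world axes, zero at the start; "moment": the same for the moment, N m; "grip_width": opening from 0.0 (shut) to 1.0 (fully open); "grip_force": force on a finger pad.
Only numpy, scipy, OpenCV 4.12 (cv2) and the standard library are available. Lean on these libraries where they do the work, as an engineer would, in place of code of your own. Each camera call takes 0.05 s, during which the arm holds its last target. There are 200 camera calls.

TASK

Put the lemon away in the open food box: lower it in rather than dropping it. Then swing the lid over and press its free edge down firmly until it clicks past the catch and stays fully shut. Leave the tin, the salt shaker and the mug where they stand.

Things in the scene. Friction and masses are not known exactly. Their poses are not given: they have to be found in the camera images.
- food_box: White plastic box with a grey hinged lid, fixed to the worktop. Outside 156 mm along its x, 155 mm along y, rim 78 mm high, walls and floor 3 mm. Origin: centre of its underside, z up. The lid is hinged along the -y rim (right-hand side seen from the robot, yaw within 0.25 rad); a spring catch sits in the middle of the +y wall.
- lid (a joint): Lid angle in rad: 0 shut and level, about 1.6 upright. The stiff hinge keeps the lid at any angle it is left (1 to 3 N at the free edge moves it). A lid just laid down rests on the catch at about 0.07; then about 10 N down on the middle of the free edge snaps it past the catch to 0, where it stays.
- lid_hinge (a point): Point on the hinge axis at mid-length, 80 mm to -y of the box's centre, 81 mm above its underside. Lid frame: x along the hinge, y from hinge to free edge, z out of the outer face (up when shut). Lid 158 mm wide in x, plate y = 4 to 170 mm, z = -2 to 6 mm; a 60 mm wide thumb tab in the middle goes on to y = 189 mm; a 50 mm wide lip under it reaches z = -32 mm.
- lid_press (a point): Where to press: on the lid's outer face in the middle of its free edge, 165 mm from the hinge axis, over the catch. Frame as lid_hinge.
- lemon: Yellow lemon, loose, 83 mm long along its x, 58 mm thick in y and z, about 100 to 165 g, lying on the worktop to the right of the box. Origin: middle of its underside as it lies at the start.
- lemon_centre (a point): Centre of the lemon, 29 mm above the worktop at the start.
- tuna_tin: Low round tin, 87 mm across, 40 mm high, between box and lemon; bystander. Origin: centre of its underside.
- salt_shaker: Salt shaker, 44 mm across, 90 mm high, right of the lemon; bystander. Origin: centre of its underside.
- mug: Green mug, 86 mm across, 118 mm with its handle, 96 mm high, right of the lemon; bystander. Origin: centre of its underside.

How it is judged (in metres and radians):
On the way, in this order (a step that is already met when the one before it is completed fails the run):
1. the lemon lies in the box, let go, with the lid still open (x of lemon_centre in the frame of food_box between -0.075 and 0.075 m and y of lemon_centre in the frame of food_box between -0.075 and 0.075 m and height (world z) of lemon_centre below 0.055 m and contact force between the fingers and lemon below 0.2 N and value of joint lid above 0.3 rad), for 0.2 s.
2. the lid is snapped shut (value of joint lid below 0.03 rad), for 0.2 s.
At the end, for the whole second after the job is handed in: The lemon lies inside the box (its centre within the walls and less than 55 mm above the worktop) and the lid stays shut past its catch (lid angle under 0.03 rad) (x of lemon_centre in the frame of food_box between -0.075 and 0.075 m and y of lemon_centre in the frame of food_box between -0.075 and 0.075 m and height (world z) of lemon_centre below 0.055 m and value of joint lid below 0.03 rad); the robot touches nothing.
It fails at once if the lemon is dropped (falls freely faster than 0.9 m/s, some 4 cm) (linear speed of lemon above 0.9 m/s and contact force between the fingers and lemon below 0.2 N).
It fails at once if the tin is moved more than 30 mm (distance of tuna_tin from where it was at the start of the episode above 0.03 m).
It fails at once if the salt shaker is moved more than 30 mm or knocked over (distance of salt_shaker from where it was at the start of the episode above 0.03 m or angle between salt_shaker's own z axis and vertical above 0.5 rad).
It fails at once if the mug is moved more than 30 mm or knocked over (distance of mug from where it was at the start of the episode above 0.03 m or angle between mug's own z axis and vertical above 0.5 rad).
It also fails if it takes over 61 s, if anything falls off the work surface, if the arm or the gripper's body presses on something with over 40 N, if the wrist force passes 120 N, or if a joint passes its speed limit or range.

## Working session

There is one attempt and no reset: what is moved stays moved. The work goes in short steps, Python scripts to look and compute and a tool call to move; the robot and the scene stay as the last step left them, time stands still between calls to the robot, and variables do not carry over. Pictures are saved under pics/ and viewed, at most 10 in all, crops included, and the job is handed in when it is done.

Besides the shell and the picture viewer there is one more tool, called as name(argument=value, ...), one argument or row to a line, values as JSON. servo_tool: Moves the arm, as the interface text tells. Its arguments: {"type":"object","properties":{"deltas":{"type":"array","items":{"type":"object","properties":{"x":{"type":"number"},"y":{"type":"number"},"z":{"type":"number"},"roll":{"type":"number"},"grip":{"type":"number"}}}},"force":{"type":"number"}},"required":["deltas"]}

```bash
mkdir -p pics; ls; python3 - <<'E'
from rig import *
import cv2,numpy as np
o=get_obs();print(o)
for n in ["scene","top"]:
    f=grab_frame(n);cv2.imwrite(f"pics/{n}0.png",f[:,:,::-1]);print(n,get_calibration(n))
print(get_calibration("wrist"))
E
```

```text
pics
{'t': 0.0, 'qpos': array([ 5.42363604e+01,  1.79580312e+01,  8.58563805e+01,  2.46697575e-04,
        7.62582434e+01, -1.27995801e+01]), 'joint_velocities': array([ 0.04383896, -0.01864299, -0.03647963,  0.03220897,  0.01902421,
       -0.07795347]), 'effort': array([-2.74046848e-03, -4.12269831e+01, -2.59729600e+01, -4.26827546e-04,
        4.26739192e-03,  2.93781852e-05]), 'tool_pos': array([0.2046919 , 0.48318695, 0.24473209]), 'tcp_rot': array([-1.79929203e+02, -1.63297353e-02,  1.57035872e+02]), 'ft_force': array([ 0.32377261,  1.03663282, -0.31564349]), 'moment': array([0.02751383, 0.03966728, 0.00056695]), 'grip_force': 0.0, 'grip_width': 0.9987238097804991}
scene {'fovy': 50.78104161107725, 'cx': 254.6995637806868, 'cy': 192.54838754510808, 'dist': array([-0.1281642,  0.       ,  0.       ,  0.       ,  0.       ]), 'R': array([[ 0.50616669, -0.86207396, -0.02497535],
       [-0.49955222, -0.26945976, -0.82330979],
       [ 0.70302408,  0.42920849, -0.56704252]]), 't': array([-0.34796155,  0.25980354,  0.96250914])}
top {'fovy': 42.41057780285469, 'cx': 259.82675685365825, 'cy': 190.32114530321164, 'dist': array([0.05726763, 0.        , 0.        , 0.        , 0.        ]), 'R': array([[-0.07329835, -0.99729534, -0.00541756],
       [-0.97357604,  0.07273097, -0.21647149],
       [ 0.21628003, -0.0105926 , -0.97627391]]), 't': array([-0.12914605,  0.48089536,  1.38767607])}
{'fovy': 58.50667250238543, 'cx': 248.7748377488964, 'cy': 195.0059691455537, 'dist': array([-0.05351403,  0.        ,  0.        ,  0.        ,  0.        ]), 'mount': array([[ 9.97501044e-05, -9.53214809e-01, -3.02293761e-01,
         7.73885206e-02],
       [ 9.99999983e-01,  4.90618892e-05,  1.75271839e-04,
         8.76471205e-04],
       [-1.52240610e-04, -3.02293773e-01,  9.53214798e-01,
        -1.29276863e-01],
       [ 0.00000000e+00,  0.00000000e+00,  0.00000000e+00,
         1.00000000e+00]])}
```

View pics/scene0.png

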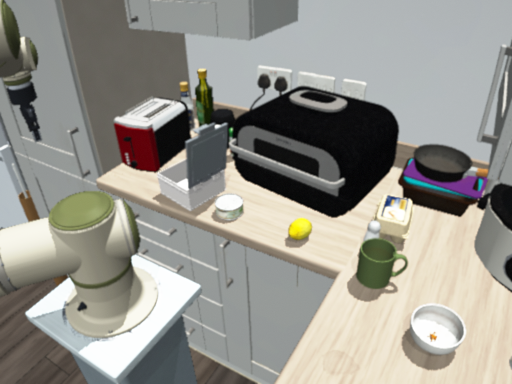

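View pics/top0.png

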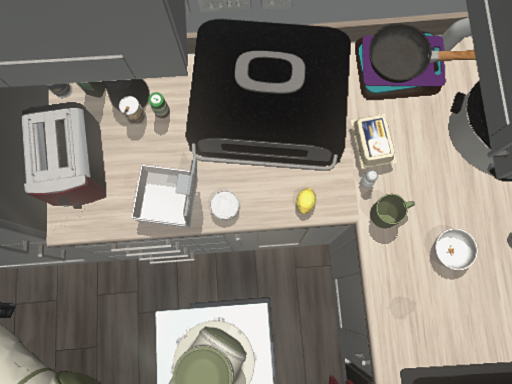

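```bash
python3 -c "
import rig;print([ (k,getattr(rig,k)) for k in dir(rig) if not k.startswith('__')])"
```

```text
[('PlanningError', <class 'rig.PlanningError'>), ('get_calibration', <function make.<locals>.<lambda> at 0x7fecc9d90680>), ('get_obs', <function make.<locals>.<lambda> at 0x7fecc9d905e0>), ('grab_frame', <function make.<locals>.drawn_camera at 0x7fecc9d900e0>), ('job_done', <function connect.<locals>.done at 0x7fecc9d077e0>), ('tcp_to_tips', 0.014)]
```

```bash
cat > h.py <<'E'
from rig import *
import cv2,numpy as np
from scipy.spatial.transform import Rotation as Ro
def cam(n,o=None):
    c=get_calibration(n);f=192/np.tan(np.radians(c["fovy"]/2))
    K=np.array([[f,0,c["cx"]],[0,f,c["cy"]],[0,0,1]])
    if n=="wrist":
        T=np.eye(4);T[:3,:3]=Ro.from_euler("xyz",o["tcp_rot"],degrees=True).as_matrix();T[:3,3]=o["tool_pos"]
        E=np.linalg.inv(T@c["mount"]);R,t=E[:3,:3],E[:3,3]
    else:R,t=c["R"],c["t"]
    return K,np.array(c["dist"]),np.array(R),np.array(t)
def proj(C,X):
    return cv2.projectPoints(np.array(X,float).reshape(-1,3),cv2.Rodrigues(C[2])[0],C[3],C[0],C[1])[0].reshape(-1,2)
def und(C,p): return cv2.undistortPoints(np.array(p,float).reshape(-1,1,2),C[0],C[1]).reshape(-1,2)
def onplane(C,p,z):
    d=np.c_[und(C,p),np.ones(len(und(C,p)))]@C[2];o=-C[2].T@C[3]
    return o+d*((z-o[2])/d[:,2])[:,None]
def tri(C1,p1,C2,p2):
    X=cv2.triangulatePoints(np.c_[C1[2],C1[3]],np.c_[C2[2],C2[3]],und(C1,p1).T,und(C2,p2).T)
    return (X[:3]/X[3]).T
def yellow(im,box):
    x0,y0,x1,y1=box;h=cv2.cvtColor(im,cv2.COLOR_RGB2HSV)
    m=cv2.inRange(h,(22,140,90),(35,255,255));k=np.zeros_like(m);k[y0:y1,x0:x1]=m[y0:y1,x0:x1]
    return k
E
python3 - <<'E'
from h import *
s=cv2.imread("pics/scene0.png")[:,:,::-1].copy();t=cv2.imread("pics/top0.png")[:,:,::-1].copy()
S,T=cam("scene"),cam("top")
ms=yellow(s,(270,205,330,250));mt=yellow(t,(285,180,325,220))
c=lambda m:np.argwhere(m)[:,::-1].mean(0)
print(ms.sum()/255,mt.sum()/255,c(ms),c(mt),tri(S,[c(ms)],T,[c(mt)]))
p=onplane(T,np.argwhere(mt)[:,::-1],0.029)[:,:2]
w,v=np.linalg.eigh(np.cov(p.T));print(np.sqrt(w)*4,np.degrees(np.arctan2(v[1,1],v[0,1])),p.mean(0))
a=cv2.resize(t[150:240,125:245],None,fx=4.5,fy=4.5,interpolation=2)
b=cv2.resize(s[115:230,145:255],None,fx=4.5,fy=4.5,interpolation=2)
cv2.imwrite("pics/crop0.png",a[:,:,::-1]);cv2.imwrite("pics/crop1.png",b[:,:,::-1])
E
```

```text
382.0 152.0 [299.63612565 228.67539267] [304.22368421 201.49342105] [[ 0.43331388 -0.29383148  0.02598128]]
[0.05058956 0.09324402] 165.8210261816622 [ 0.4319979  -0.29231296]
```

View pics/crop0.png

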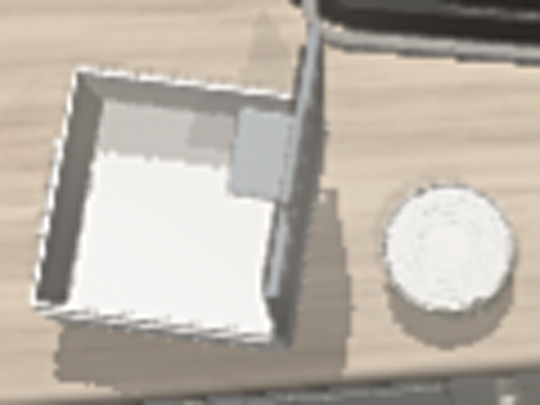

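View pics/crop1.png

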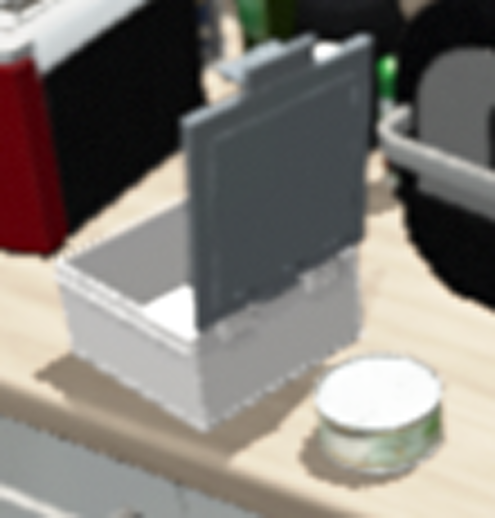

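```bash
cat > fit.py <<'E'
from h import *
from scipy.optimize import least_squares
S,T=cam("scene"),cam("top")
def lidp(a,P):  # lid frame -> box frame
    x,y,z=P; return [x,-.080+y*np.cos(a)-z*np.sin(a),.081+y*np.sin(a)+z*np.cos(a)]
tp=[((.078,.0775,.078),(80,70)),((-.078,.0775,.078),(37,303))]
sp=[((-.078,.0775,.078),(60,263)),((-.078,-.0775,0),(207,430)),((.078,-.0775,0),(360,342)),((-.078,.0775,0),(76,332))]
sl=[((-.079,.170,.006),(187,120)),((.079,.170,.006),(373,38)),((-.079,.004,.006),(201,328))]
tl=[((.079,.170,.0),(316,28))]
g=lambda q,o:np.array(q)/4.5+o-.4
def w(p,P):
    c,s=np.cos(p[2]),np.sin(p[2]);P=np.array(P);return np.c_[p[0]+c*P[:,0]-s*P[:,1],p[1]+s*P[:,0]+c*P[:,1],P[:,2]]
def r(p):
    return np.r_[(proj(T,w(p,[a for a,_ in tp]+[lidp(p[3],a) for a,_ in tl]))-[g(b,(125,150)) for _,b in tp+tl]).ravel(),
     (proj(S,w(p,[a for a,_ in sp]+[lidp(p[3],a) for a,_ in sl]))-[g(b,(145,115)) for _,b in sp+sl]).ravel()]
s=least_squares(r,[.43,.1,0,1.6]);p=s.x;print(p.round(4));print(r(p).reshape(-1,2).round(1).tolist())
print("press pt",w(p,[lidp(p[3],(0,.165,.006)),lidp(0,(0,.165,.006))]).round(3),"lid top corners",w(p,[lidp(p[3],(x,.189,0)) for x in(-.079,.079)]).round(3))
pt=g([[450,245]],(125,150));ps=g([[378,390]],(145,115));print("tin top",tri(T,pt,S,ps),onplane(T,pt,.04))
print("mug/shaker",onplane(T,[[387,212],[371,178]],.09))
E
python3 fit.py
```

```text
[ 0.4736  0.1096 -0.2245  1.6793]
[[0.1, -1.1], [-1.5, -0.0], [-0.1, -0.3], [-0.6, -1.0], [-0.2, 0.4], [2.2, -1.3], [-0.4, 3.6], [-0.2, 0.3], [0.5, -0.5], [-0.5, 1.8]]
press pt [[0.451 0.008 0.244]
 [0.493 0.192 0.087]] lid top corners [[ 0.374  0.029  0.269]
 [ 0.528 -0.006  0.269]]
tin top [[ 0.43905557 -0.05725592  0.03617178]] [[ 0.43952318 -0.05896134  0.04      ]]
mug/shaker [[ 0.37347111 -0.51321045  0.09      ]
 [ 0.47389626 -0.48092754  0.09      ]]
```

servo_tool(
  deltas=[
    {"z": -40,"grip": 100},
    {"z": -40},
    {"z": -40},
    {"z": -40},
    {"x": -24,"y": -29},
    {"x": -24,"y": -29},
    {"x": -24,"y": -29},
    {"x": -24,"y": -29},
    {"x": -24,"y": -29},
    {"x": -24,"y": -29},
    {"x": -24,"y": -29},
    {"x": -24,"y": -29},
    {"x": -24,"y": -29},
    {"x": -24,"y": -29},
    {"x": -24,"y": -29},
    {"x": -24,"y": -29},
    {"x": -24,"y": -29},
    {"x": -24,"y": -29},
    {"x": -24,"y": -29},
    {"x": -24,"y": -29},
  ],
)

```text
validation failed for argument at $.de...
```

servo_tool(
  deltas=[
    {"x": 0,"y": 0,"z": -40,"roll": 0,"grip": 100},
    {"x": 0,"y": 0,"z": -40,"roll": 0,"grip": 100},
    {"x": 0,"y": 0,"z": -40,"roll": 0,"grip": 100},
    {"x": 0,"y": 0,"z": -40,"roll": 0,"grip": 100},
    {"x": -24,"y": -29,"z": 0,"roll": 0,"grip": 100},
    {"x": -24,"y": -29,"z": 0,"roll": 0,"grip": 100},
    {"x": -24,"y": -29,"z": 0,"roll": 0,"grip": 100},
    {"x": -24,"y": -29,"z": 0,"roll": 0,"grip": 100},
    {"x": -24,"y": -29,"z": 0,"roll": 0,"grip": 100},
    {"x": -24,"y": -29,"z": 0,"roll": 0,"grip": 100},
    {"x": -24,"y": -29,"z": 0,"roll": 0,"grip": 100},
    {"x": -24,"y": -29,"z": 0,"roll": 0,"grip": 100},
    {"x": -24,"y": -29,"z": 0,"roll": 0,"grip": 100},
    {"x": -24,"y": -29,"z": 0,"roll": 0,"grip": 100},
    {"x": -24,"y": -29,"z": 0,"roll": 0,"grip": 100},
    {"x": -24,"y": -29,"z": 0,"roll": 0,"grip": 100},
    {"x": -24,"y": -29,"z": 0,"roll": 0,"grip": 100},
    {"x": -24,"y": -29,"z": 0,"roll": 0,"grip": 100},
    {"x": -24,"y": -29,"z": 0,"roll": 0,"grip": 100},
    {"x": -24,"y": -29,"z": 0,"roll": 0,"grip": 100},
  ],
)

```text
t: 1.77
tool_pos: [0.3773, -0.0957, 0.4052]
tcp_rot: [180.0, -0.0, 157.0]
ft_force: [1.3, 1.2, 0.3]
grip_width: 1.0
grip_force: 0.0
```

servo_tool(
  deltas=[
    {"x": -21,"y": -26,"z": 0,"roll": 0,"grip": 100},
    {"x": -21,"y": -26,"z": 0,"roll": 0,"grip": 100},
    {"x": -21,"y": -26,"z": 0,"roll": 0,"grip": 100},
    {"x": -21,"y": -26,"z": 0,"roll": 0,"grip": 100},
    {"x": -21,"y": -26,"z": 0,"roll": 0,"grip": 100},
    {"x": -22,"y": -28,"z": 0,"roll": 0,"grip": 100},
    {"x": 0,"y": 0,"z": 40,"roll": -0.08,"grip": 100},
    {"x": 0,"y": 0,"z": 40,"roll": -0.07,"grip": 100},
    {"x": 0,"y": 0,"z": 40,"roll": 0,"grip": 100},
    {"x": 0,"y": 0,"z": 40,"roll": 0,"grip": 100},
    {"x": 0,"y": 0,"z": 40,"roll": 0,"grip": 100},
    {"x": 0,"y": 0,"z": 0,"roll": 0,"grip": 100},
  ],
)

```text
t: 2.77
tool_pos: [0.4303, -0.2863, 0.1983]
tcp_rot: [179.6, -0.7, 165.6]
ft_force: [0.2, 0.4, -0.9]
grip_width: 1.002
grip_force: 0.0
```

```bash
cat > look.py <<'E'
from h import *
import sys
o=get_obs();f=grab_frame("wrist");cv2.imwrite(sys.argv[1],f[:,:,::-1]);C=cam("wrist",o)
print(o["tool_pos"].round(4),o["tcp_rot"].round(2),o["qpos"].round(1))
m=yellow(f,(0,0,512,384));n,l,st,ce=cv2.connectedComponentsWithStats(m);i=1+st[1:,4].argmax();m=(l==i)
p=onplane(C,np.argwhere(m)[:,::-1],0.029)[:,:2];w,v=np.linalg.eigh(np.cov(p.T))
print(ce[i],st[i],np.sqrt(w)*4,np.degrees(np.arctan2(v[1,1],v[0,1])),p.mean(0))
print("scene+wrist",tri(cam("scene"),[[299.6,228.7]],C,[ce[i]]))
R=Ro.from_euler("xyz",o["tcp_rot"],degrees=True).as_matrix();print("tool delta mm",(R.T@(np.r_[p.mean(0),.029]-o["tool_pos"])*1000).round(1))
E
python3 look.py pics/w1.png
```

```text
[ 0.4303 -0.2863  0.1983] [179.59  -0.65 165.62] [ -46.6   19.7   90.7    0.    70.4 -122.3]
[239.35945664 182.90125392] [ 210  140   59   87 3828] [0.0528507  0.07906819] 162.7602877897053 [ 0.43291792 -0.29354283]
scene+wrist [[ 0.43377874 -0.29430636  0.02589698]]
tool delta mm [ -6.3  -7.6 169.2]
```

View pics/w1.png

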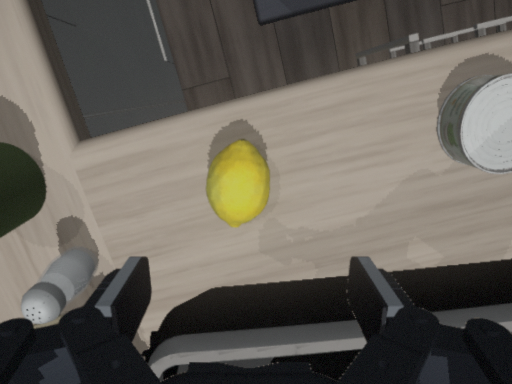

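```bash
python3 - <<'E'
from h import *
print(tri(cam("scene"),[[338,188],[233,150]],cam("top"),[[334,161],[196,156]]))
o=get_obs();C=cam("wrist",o)
for z in(0.03,.06,.1,.15): print(z,onplane(C,[[239,340]],z))
E
```

```text
[[ 0.51611827 -0.37014843  0.13950256]
 [ 0.56311216  0.00494137  0.13617397]]
0.03 [[ 0.60457754 -0.34114586  0.03      ]]
0.06 [[ 0.58009852 -0.33391631  0.06      ]]
0.1 [[ 0.54745982 -0.32427691  0.1       ]]
0.15 [[ 0.50666146 -0.31222766  0.15      ]]
```

servo_tool(
  deltas=[
    {"x": -6,"y": -8,"z": 0,"roll": 0.02,"grip": 100},
    {"x": 0,"y": 0,"z": 38,"roll": 0,"grip": 100},
    {"x": 0,"y": 0,"z": 38,"roll": 0,"grip": 100},
    {"x": 0,"y": 0,"z": 38,"roll": 0,"grip": 100},
    {"x": 0,"y": 0,"z": 20,"roll": 0,"grip": 100},
    {"x": 0,"y": 0,"z": 0,"roll": 0,"grip": 100},
    {"x": 0,"y": 0,"z": 0,"roll": 0,"grip": 100},
  ],
)

```text
t: 3.4
tool_pos: [0.4375, -0.299, 0.0734]
tcp_rot: [-179.9, 0.1, 164.5]
ft_force: [0.1, 0.2, 1.2]
grip_width: 1.0
grip_force: 0.0
```

```bash
python3 look.py pics/w2.png
```

```text
[ 0.4375 -0.299   0.0734] [-1.7993e+02  1.2000e-01  1.6449e+02] [ -47.    30.    96.3    0.    53.6 -121.5]
[253.54532426 222.77113938] [  201   152   104   140 11164] [0.0568019  0.08109167] 162.43832541750126 [ 0.43315182 -0.29420038]
scene+wrist [[ 0.43399134 -0.29458825  0.02588718]]
tool delta mm [ 5.6  3.5 44.4]
```

servo_tool(
  deltas=[
    {"x": 5,"y": 3.5,"z": 0,"roll": 0.02,"grip": 100},
    {"x": 0,"y": 0,"z": 20,"roll": 0,"grip": 100},
    {"x": 0,"y": 0,"z": 20,"roll": 0,"grip": 100},
    {"x": 0,"y": 0,"z": 11,"roll": 0,"grip": 100},
    {"x": 0,"y": 0,"z": 0,"roll": 0,"grip": 100},
    {"x": 0,"y": 0,"z": 0,"roll": 0,"grip": 20},
    {"x": 0,"y": 0,"z": 0,"roll": 0,"grip": 20},
    {"x": 0,"y": 0,"z": 0,"roll": 0,"grip": 20},
    {"x": 0,"y": 0,"z": 0,"roll": 0,"grip": 20},
    {"x": 0,"y": 0,"z": 0,"roll": 0,"grip": 20},
    {"x": 0,"y": 0,"z": 0,"roll": 0,"grip": 20},
    {"x": 0,"y": 0,"z": 0,"roll": 0,"grip": 20},
    {"x": 0,"y": 0,"z": 0,"roll": 0,"grip": 20},
  ],
  force=35,
)

```text
t: 4.53
tool_pos: [0.4332, -0.2939, 0.0221]
tcp_rot: [-179.9, 0.1, 163.3]
ft_force: [-2.4, 1.3, 8.2]
grip_width: 0.641
grip_force: 35.7
```

servo_tool(
  deltas=[
    {"x": 0,"y": 0,"z": -8,"roll": 0,"grip": 20},
    {"x": 0,"y": 0,"z": -20,"roll": 0,"grip": 20},
    {"x": 0,"y": 0,"z": -35,"roll": 0,"grip": 20},
    {"x": 0,"y": 0,"z": -35,"roll": 0,"grip": 20},
    {"x": 0,"y": 0,"z": -35,"roll": 0,"grip": 20},
    {"x": 0,"y": 0,"z": -35,"roll": 0,"grip": 20},
    {"x": 0,"y": 0,"z": -35,"roll": 0,"grip": 20},
    {"x": 0,"y": 0,"z": -35,"roll": 0,"grip": 20},
    {"x": 0,"y": 0,"z": -35,"roll": 0,"grip": 20},
    {"x": 0,"y": 0,"z": -35,"roll": 0,"grip": 20},
    {"x": 0,"y": 0,"z": -30,"roll": 0,"grip": 20},
    {"x": 0,"y": 0,"z": 0,"roll": 0,"grip": 20},
    {"x": 0,"y": 0,"z": 0,"roll": 0,"grip": 20},
  ],
)

```text
t: 5.62
tool_pos: [0.4326, -0.2931, 0.36]
tcp_rot: [-179.9, 0.2, 163.3]
ft_force: [-0.6, -0.7, -2.5]
grip_width: 0.644
grip_force: 37.7
```

servo_tool(
  deltas=[
    {"x": 3.5,"y": 18,"z": 0,"roll": 0,"grip": 20},
    {"x": 7,"y": 36,"z": 0,"roll": 0,"grip": 20},
    {"x": 7,"y": 36,"z": 0,"roll": 0,"grip": 20},
    {"x": 7,"y": 36,"z": 0,"roll": 0,"grip": 20},
    {"x": 7,"y": 36,"z": 0,"roll": 0,"grip": 20},
    {"x": 7,"y": 36,"z": 0,"roll": 0,"grip": 20},
    {"x": 7,"y": 36,"z": 0,"roll": 0,"grip": 20},
    {"x": 7,"y": 36,"z": 0,"roll": 0,"grip": 20},
    {"x": 7,"y": 36,"z": 0,"roll": 0,"grip": 20},
    {"x": 7,"y": 36,"z": 0,"roll": 0,"grip": 20},
    {"x": 7,"y": 36,"z": 0,"roll": 0,"grip": 20},
    {"x": 3.5,"y": 20,"z": 0,"roll": 0,"grip": 20},
    {"x": 0,"y": 0,"z": 0,"roll": -0.035,"grip": 20},
    {"x": 0,"y": 0,"z": 0,"roll": -0.035,"grip": 20},
    {"x": 0,"y": 0,"z": 0,"roll": 0,"grip": 20},
    {"x": 0,"y": 0,"z": 0,"roll": 0,"grip": 20},
  ],
)

```text
t: 6.95
tool_pos: [0.4725, 0.1101, 0.3574]
tcp_rot: [-180.0, -0.1, 167.3]
ft_force: [-0.5, 0.0, -2.0]
grip_width: 0.638
grip_force: 37.7
```

```bash
cat > ov.py <<'E'
import sys
from fit import *
o=get_obs();f=grab_frame("wrist").copy();C=cam("wrist",o)
P=w(p,[(a,b,z) for z in(.078,.003) for a,b in((.078,.0775),(-.078,.0775),(-.078,-.0775),(.078,-.0775))])
q=proj(C,P)
for k in(0,4):cv2.polylines(f,[q[k:k+4].round().astype(int)],True,(255,0,0) if k==0 else (0,0,255),1)
L=proj(C,w(p,[lidp(p[3],(x,y,.006)) for x,y in((-.079,.004),(-.079,.17),(.079,.17),(.079,.004))]))
cv2.polylines(f,[L.round().astype(int)],True,(0,255,0),1)
cv2.imwrite(sys.argv[1],f[:,:,::-1]);print(o["tool_pos"],o["tcp_rot"],o["grip_force"],q.round(0).tolist())
E
python3 ov.py pics/w3.png
```

```text
[ 0.4736  0.1096 -0.2245  1.6793]
[[0.1, -1.1], [-1.5, -0.0], [-0.1, -0.3], [-0.6, -1.0], [-0.2, 0.4], [2.2, -1.3], [-0.4, 3.6], [-0.2, 0.3], [0.5, -0.5], [-0.5, 1.8]]
press pt [[0.451 0.008 0.244]
 [0.493 0.192 0.087]] lid top corners [[ 0.374  0.029  0.269]
 [ 0.528 -0.006  0.269]]
tin top [[ 0.43905557 -0.05725592  0.03617178]] [[ 0.43952318 -0.05896134  0.04      ]]
mug/shaker [[ 0.37347111 -0.51321045  0.09      ]
 [ 0.47389626 -0.48092754  0.09      ]]
[0.47252649 0.11014332 0.35735207] [-1.79974408e+02 -1.13122686e-01  1.67289708e+02] 37.74256629869342 [[308.0, 216.0], [316.0, 88.0], [180.0, 88.0], [187.0, 215.0], [300.0, 198.0], [305.0, 88.0], [191.0, 88.0], [196.0, 197.0]]
```

View pics/w3.png

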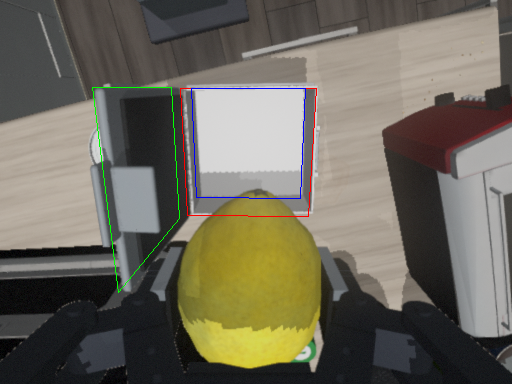

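servo_tool(
  deltas=[
    {"x": 0,"y": 0,"z": 20,"roll": 0,"grip": 20},
    {"x": 0,"y": 0,"z": 30,"roll": 0,"grip": 20},
    {"x": 0,"y": 0,"z": 30,"roll": 0,"grip": 20},
    {"x": 0,"y": 0,"z": 30,"roll": 0,"grip": 20},
    {"x": 0,"y": 0,"z": 30,"roll": 0,"grip": 20},
    {"x": 0,"y": 0,"z": 30,"roll": 0,"grip": 20},
    {"x": 0,"y": 0,"z": 30,"roll": 0,"grip": 20},
    {"x": 0,"y": 0,"z": 30,"roll": 0,"grip": 20},
    {"x": 0,"y": 0,"z": 20,"roll": 0,"grip": 20},
    {"x": 0,"y": 0,"z": 20,"roll": 0,"grip": 20},
    {"x": 0,"y": 0,"z": 0,"roll": 0,"grip": 20},
    {"x": 0,"y": 0,"z": 0,"roll": 0,"grip": 20},
  ],
)

```text
t: 8.0
tool_pos: [0.4726, 0.1099, 0.0881]
tcp_rot: [-180.0, -0.1, 167.3]
ft_force: [-0.3, 0.4, -1.2]
grip_width: 0.64
grip_force: 38.0
```

servo_tool(
  deltas=[
    {"x": 0,"y": 0,"z": 15,"roll": 0,"grip": 20},
    {"x": 0,"y": 0,"z": 15,"roll": 0,"grip": 20},
    {"x": 0,"y": 0,"z": 12,"roll": 0,"grip": 20},
    {"x": 0,"y": 0,"z": 8,"roll": 0,"grip": 20},
    {"x": 0,"y": 0,"z": 5,"roll": 0,"grip": 20},
    {"x": 0,"y": 0,"z": 4,"roll": 0,"grip": 20},
    {"x": 0,"y": 0,"z": 2,"roll": 0,"grip": 20},
    {"x": 0,"y": 0,"z": 0,"roll": 0,"grip": 20},
    {"x": 0,"y": 0,"z": 0,"roll": 0,"grip": 20},
  ],
)

```text
t: 8.75
tool_pos: [0.4732, 0.1102, 0.0277]
tcp_rot: [180.0, 0.0, 167.3]
ft_force: [-0.7, 0.4, -2.1]
grip_width: 0.643
grip_force: 38.0
```

servo_tool(
  deltas=[
    {"x": 0,"y": 0,"z": 2,"roll": 0,"grip": 20},
    {"x": 0,"y": 0,"z": 0,"roll": 0,"grip": 20},
    {"x": 0,"y": 0,"z": 0,"roll": 0,"grip": 75},
    {"x": 0,"y": 0,"z": 0,"roll": 0,"grip": 95},
    {"x": 0,"y": 0,"z": 0,"roll": 0,"grip": 95},
    {"x": 0,"y": 0,"z": 0,"roll": 0,"grip": 95},
    {"x": 0,"y": 0,"z": 0,"roll": 0,"grip": 95},
    {"x": 0,"y": 0,"z": 0,"roll": 0,"grip": 95},
  ],
)

```text
t: 9.42
tool_pos: [0.4733, 0.1108, 0.0256]
tcp_rot: [179.9, 0.1, 167.3]
ft_force: [1.4, 6.7, -0.4]
grip_width: 0.952
grip_force: 0.0
```

servo_tool(
  deltas=[
    {"x": 0,"y": 0,"z": -10,"roll": 0,"grip": 95},
    {"x": 0,"y": 0,"z": -25,"roll": 0,"grip": 95},
    {"x": 0,"y": 0,"z": -35,"roll": 0,"grip": 95},
    {"x": 0,"y": 0,"z": -35,"roll": 0,"grip": 95},
    {"x": 0,"y": 0,"z": -35,"roll": 0,"grip": 95},
    {"x": 0,"y": 0,"z": -35,"roll": 0,"grip": 95},
    {"x": 0,"y": 0,"z": -35,"roll": 0,"grip": 95},
    {"x": 0,"y": 0,"z": -35,"roll": 0,"grip": 95},
    {"x": 0,"y": 0,"z": -35,"roll": 0,"grip": 95},
    {"x": 0,"y": 0,"z": -35,"roll": 0,"grip": 95},
    {"x": 0,"y": 0,"z": 0,"roll": 0,"grip": 95},
    {"x": 0,"y": 0,"z": 0,"roll": 0,"grip": 95},
  ],
)

```text
t: 10.42
tool_pos: [0.4733, 0.1101, 0.3417]
tcp_rot: [180.0, 0.2, 167.3]
ft_force: [-0.2, 1.3, -1.2]
grip_width: 0.951
grip_force: 0.0
```

```bash
python3 ov.py pics/w4.png|tail -1;  python3 look.py pics/w5.png
```

```text
[0.47327227 0.11008949 0.34171585] [179.96069554   0.1972598  167.34173209] 0.0 [[310.0, 218.0], [318.0, 86.0], [177.0, 86.0], [184.0, 218.0], [301.0, 199.0], [307.0, 86.0], [189.0, 86.0], [194.0, 199.0]]
[0.4728 0.1101 0.3401] [1.8000e+02 1.0000e-02 1.6734e+02] [ -0.8   9.9  82.   -0.   88.1 -78.1]
[250.56712329 168.4739726 ] [236 157  31  24 365] [0.02281344 0.04101072] 96.24479266571186 [0.49880345 0.10759759]
scene+wrist [[ 0.69628494 -0.02809716 -0.33012679]]
tool delta mm [-25.8   3.3 311.1]
```

View pics/w4.png

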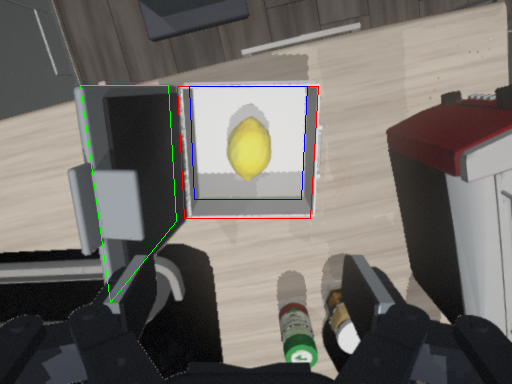

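servo_tool(
  deltas=[
    {"x": 0,"y": 0,"z": 0,"roll": 0,"grip": 0},
    {"x": 0,"y": -20,"z": 0,"roll": 0,"grip": 0},
    {"x": 0,"y": -35,"z": 0,"roll": 0,"grip": 0},
    {"x": 0,"y": -35,"z": 0,"roll": 0,"grip": 0},
    {"x": 0,"y": -35,"z": 0,"roll": 0,"grip": 0},
    {"x": 0,"y": -20,"z": 0,"roll": 0,"grip": 0},
    {"x": 0,"y": 0,"z": 0,"roll": 0,"grip": 0},
    {"x": 0,"y": 0,"z": 0,"roll": 0,"grip": 0},
    {"x": 0,"y": 0,"z": 25,"roll": 0,"grip": 0},
    {"x": 0,"y": 0,"z": 35,"roll": 0,"grip": 0},
    {"x": 0,"y": 0,"z": 35,"roll": 0,"grip": 0},
    {"x": 0,"y": 0,"z": 0,"roll": 0,"grip": 0},
    {"x": 0,"y": 0,"z": 0,"roll": 0,"grip": 0},
  ],
)

```text
t: 11.6
tool_pos: [0.441, -0.0304, 0.245]
tcp_rot: [180.0, -0.2, 167.4]
ft_force: [0.5, 0.2, 1.4]
grip_width: -0.0
grip_force: 0.0
```

servo_tool(
  deltas=[
    {"x": 0,"y": 15,"z": 0,"roll": 0,"grip": 0},
    {"x": 0,"y": 15,"z": 0,"roll": 0,"grip": 0},
    {"x": 0,"y": 14,"z": 0,"roll": 0,"grip": 0},
    {"x": 0,"y": 13,"z": 1,"roll": 0,"grip": 0},
    {"x": 0,"y": 13,"z": 1,"roll": 0,"grip": 0},
    {"x": 0,"y": 14,"z": 2,"roll": 0,"grip": 0},
    {"x": 0,"y": 14,"z": 5,"roll": 0,"grip": 0},
    {"x": 0,"y": 14,"z": 5,"roll": 0,"grip": 0},
    {"x": 0,"y": 14,"z": 7,"roll": 0,"grip": 0},
    {"x": 0,"y": 0,"z": 0,"roll": 0,"grip": 0},
  ],
)

```text
t: 12.43
tool_pos: [0.4696, 0.0936, 0.2257]
tcp_rot: [180.0, 0.1, 167.5]
ft_force: [0.2, 0.0, 0.5]
grip_width: 0.001
grip_force: 0.0
```

```bash
python3 - <<'E'
from h import *
s=grab_frame("scene");t=grab_frame("top")
a=cv2.resize(s[115:230,145:255],None,fx=3.6,fy=3.6);b=cv2.resize(t[130:240,125:235],None,fx=3.6,fy=3.6)
h=min(len(a),len(b));cv2.imwrite("pics/c2.png",np.hstack([a[:h],b[:h]])[:,:,::-1])
E
```

```text
(no output)
```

View pics/c2.png

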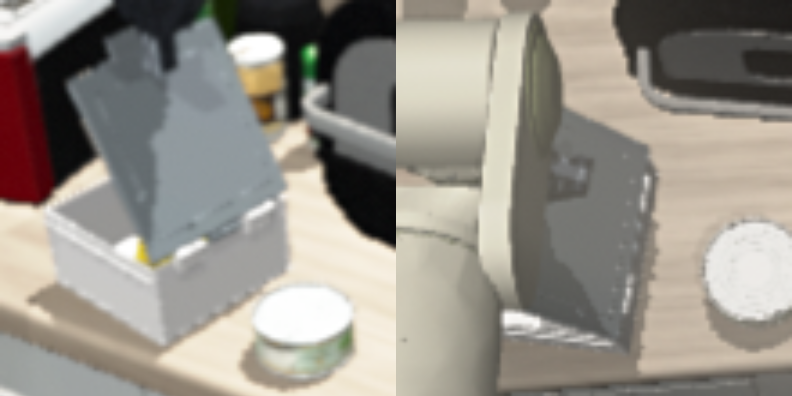

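servo_tool(
  deltas=[
    {"x": 0,"y": 11,"z": 9,"roll": 0,"grip": 0},
    {"x": 0,"y": 11,"z": 10,"roll": 0,"grip": 0},
    {"x": 0,"y": 11,"z": 11,"roll": 0,"grip": 0},
    {"x": 0,"y": 9,"z": 12,"roll": 0,"grip": 0},
    {"x": 0,"y": 8,"z": 12,"roll": 0,"grip": 0},
    {"x": 0,"y": 8,"z": 13,"roll": 0,"grip": 0},
    {"x": 0,"y": 4,"z": 9,"roll": 0,"grip": 0},
    {"x": 0,"y": 3,"z": 9,"roll": 0,"grip": 0},
    {"x": 0,"y": 3,"z": 10,"roll": 0,"grip": 0},
    {"x": 0,"y": 2,"z": 6,"roll": 0,"grip": 0},
    {"x": 0,"y": 0,"z": 5,"roll": 0,"grip": 0},
    {"x": 0,"y": 0,"z": 0,"roll": 0,"grip": 0},
  ],
)

```text
t: 13.53
tool_pos: [0.4838, 0.1598, 0.1174]
tcp_rot: [-180.0, -0.1, 167.3]
ft_force: [-0.0, 0.3, -0.4]
grip_width: -0.003
grip_force: 0.0
```

servo_tool(
  deltas=[
    {"x": 0,"y": 0,"z": -20,"roll": 0,"grip": 0},
    {"x": -1,"y": 17,"z": 0,"roll": 0,"grip": 0},
    {"x": 0,"y": 17,"z": 0,"roll": 0,"grip": 0},
    {"x": 0,"y": 0,"z": 0,"roll": 0,"grip": 0},
    {"x": 0,"y": 0,"z": 12,"roll": 0,"grip": 0},
    {"x": 0,"y": 0,"z": 6,"roll": 0,"grip": 0},
    {"x": 0,"y": 0,"z": 4,"roll": 0,"grip": 0},
    {"x": 0,"y": 0,"z": 3,"roll": 0,"grip": 0},
    {"x": 0,"y": 0,"z": 0,"roll": 0,"grip": 0},
  ],
)

```text
t: 14.28
tool_pos: [0.4925, 0.1925, 0.1133]
tcp_rot: [-180.0, -0.0, 167.3]
ft_force: [-0.2, -0.2, 0.0]
grip_width: 0.002
grip_force: 0.0
```

servo_tool(
  deltas=[
    {"x": 0,"y": 0,"z": 2,"roll": 0,"grip": 0},
    {"x": 0,"y": 0,"z": 2,"roll": 0,"grip": 0},
    {"x": 0,"y": 0,"z": 2,"roll": 0,"grip": 0},
    {"x": 0,"y": 0,"z": 0,"roll": 0,"grip": 0},
  ],
)

```text
t: 14.62
tool_pos: [0.4928, 0.193, 0.1078]
tcp_rot: [180.0, 0.0, 167.3]
ft_force: [-1.2, 2.0, 3.2]
grip_width: 0.002
grip_force: 1.6
```

servo_tool(
  deltas=[
    {"x": 0,"y": 0,"z": 2,"roll": 0,"grip": 0},
    {"x": 0,"y": 0,"z": 2,"roll": 0,"grip": 0},
    {"x": 0,"y": 0,"z": 0,"roll": 0,"grip": 0},
  ],
)

```text
t: 14.87
tool_pos: [0.4924, 0.1927, 0.1029]
tcp_rot: [-180.0, -0.0, 167.4]
ft_force: [0.4, -1.0, -0.6]
grip_width: -0.001
grip_force: 0.1
```

servo_tool(
  deltas=[
    {"x": 0,"y": 0,"z": 2,"roll": 0,"grip": 0},
    {"x": 0,"y": 0,"z": 2,"roll": 0,"grip": 0},
    {"x": 0,"y": 0,"z": 0,"roll": 0,"grip": 0},
    {"x": 0,"y": 0,"z": 0,"roll": 0,"grip": 0},
  ],
)

```text
t: 15.2
tool_pos: [0.4927, 0.1927, 0.1006]
tcp_rot: [-180.0, 0.0, 167.4]
ft_force: [-4.5, -1.6, 16.3]
grip_width: 0.005
grip_force: 7.9
```

servo_tool(
  deltas=[
    {"x": 0,"y": 0,"z": 1,"roll": 0,"grip": 0},
    {"x": 0,"y": 0,"z": 0,"roll": 0,"grip": 0},
    {"x": 0,"y": 0,"z": 0,"roll": 0,"grip": 0},
  ],
)

```text
t: 15.45
tool_pos: [0.4929, 0.1927, 0.1004]
tcp_rot: [-180.0, 0.1, 167.4]
ft_force: [-8.0, -3.3, 22.7]
grip_width: -0.003
grip_force: 11.7
```

servo_tool(
  deltas=[
    {"x": 0,"y": 0,"z": -10,"roll": 0,"grip": 0},
    {"x": 0,"y": 0,"z": -30,"roll": 0,"grip": 0},
    {"x": 0,"y": 0,"z": -40,"roll": 0,"grip": 0},
    {"x": 0,"y": 0,"z": -40,"roll": 0,"grip": 0},
    {"x": 0,"y": 0,"z": -40,"roll": 0,"grip": 0},
    {"x": 0,"y": 30,"z": -20,"roll": 0,"grip": 0},
    {"x": 0,"y": 35,"z": 0,"roll": 0,"grip": 0},
    {"x": 0,"y": 35,"z": 0,"roll": 0,"grip": 0},
    {"x": 0,"y": 35,"z": 0,"roll": 0,"grip": 0},
    {"x": 0,"y": 0,"z": 0,"roll": 0,"grip": 0},
    {"x": 0,"y": 0,"z": 0,"roll": 0,"grip": 0},
  ],
)

```text
t: 16.37
tool_pos: [0.5219, 0.3257, 0.2771]
tcp_rot: [-179.9, -0.1, 167.5]
ft_force: [0.2, 0.4, 0.1]
grip_width: 0.002
grip_force: 0.0
```

```bash
python3 - <<'E'
import contextlib,io
with contextlib.redirect_stdout(io.StringIO()):
    from fit import *
im=[]
for n,C,(x,y),a in(("scene",S,(145,115),0),("top",T,(125,150),0)):
    f=grab_frame(n)[y:y+90,x:x+110];k=4;f=cv2.resize(f,None,fx=3.6,fy=3.6).copy()
    for ang,col in((0,(255,0,0)),(.07,(0,0,255))):
        q=(proj(C,w(p,[lidp(ang,(i,.17 if j else .004,.006)) for i,j in((-.079,0),(-.079,1),(.079,1),(.079,0))]))-(x,y)+.5)*3.6
        cv2.polylines(f,[q.round().astype(int)],True,col,1)
    im.append(f)
cv2.imwrite("pics/c3.png",np.hstack(im)[:,:,::-1]);print(get_obs()["tool_pos"],get_obs()["ft_force"])
E
```

```text
[0.52209504 0.32399988 0.27799983] [ 0.01965579 -0.00892286 -0.22203977]
```

View pics/c3.png

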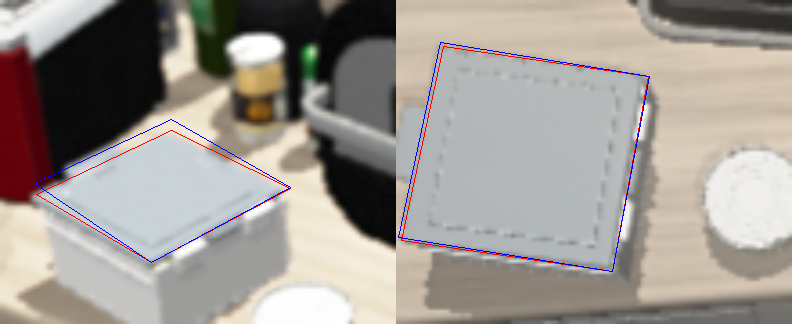

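The lid matches the red outline, which is drawn for angle 0: its far corner sits at about (170,130) in the scene crop. It's shut, and the arm is clear of everything.

```bash
python3 -c "
from rig import *
print(job_done())"
```

```text
the job is handed in; nothing more can be done
None
```

The lemon was lowered into the box and the lid was pressed until it clicked and stayed shut. The tin, salt shaker and mug were left alone, and I handed the job in at about 16 s; no verdict came back.

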